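Change the empty thread reel in the bench reel holder

TASK

The reel in the green bench holder is empty: work its spindle back out of the slots and put the reel in the open tan box on the stool, down on the bottom beside the other empty. Then take the reel of dark brown thread off its hooks on the wooden rack and fit it in the holder, spindle down through the slot mouths, back under the lips and fully down into the seats at the back of the slots. Leave the cream reel on its hooks and do not shift the loose things on the bench.

Things in the scene. Friction and masses are not known exactly. Their poses are not given: they have to be found in the camera images.
- reel_empty: Empty reel, starts in the holder: bare pale wooden core 24 mm thick between two pale wooden flanges. On all reels the flanges are 60 mm in diameter, 4 mm thick, 44 mm apart (outer faces 26 mm from the centre), on a steel spindle 8 mm thick that ends 42 mm from the centre. Origin at the reel's centre, y along the spindle. About 70 g
- reel_brown: Reel wound with dark brown thread, the one to fit; starts on one pair of hooks of the rack. Same flanges and spindle; the wound thread is 50 mm thick and fills the 44 mm between the flanges. Origin at the reel's centre, y along the spindle. About 200 g
- reel_cream: Reel wound with cream thread, same make as the brown one, on the other pair of hooks; it stays there. Origin at its centre, y along the spindle
- old_empty: Another empty reel (like reel_empty) that lies already at the +x end of the empties box. Origin at its centre, y along the spindle
- holder: Green steel reel holder, fixed; front at local -x, spindle along local y. Base 112 x 94 x 12 mm, low guide rod (top 35 mm) in front at x = -54 mm. Two upright cheek plates with J slots, 5 mm thick, inner faces 60 mm apart (y = +-30 to +-35), x from -36 to 40 mm, lips' top 94 mm high, front prongs 87. Origin under the cheeks' middle, on the bench
- holder_seat (a point): Where the centre of a fully seated reel lies: 17 mm behind the holder's origin, 60 mm above the bench. In each cheek the seat spans x = 10 to 24 mm, its floor 56 mm high, 10 mm below the run's floor
- holder_mouth (a point): Midway between the slot mouths, at the lips' top (94 mm high), 15.5 mm in front of the holder's origin. In each cheek an open throat (x = -22 to -9 mm) leads down to a floor 66 mm high; from it a level run 14 mm high (z 66 to 80 mm) goes back (+x) under the lip to x = 24 mm, where the seat drops
- rack: Wooden reel rack 226 x 94 mm, fixed. Two pairs of upturned steel wire hooks at local x = -56 and +56 mm, y = +-36 mm, on side boards 60 mm high; a hanging reel's centre is 80 mm above the bench, its spindle along local y; the hook tips stand 15 mm above that centre. Origin at the middle of the underside
- empties_box: Open tan cardboard box for empties, 180 (x) x 120 (y) x 60 mm high, walls and floor 4 mm, fixed on the wooden stool left of the bench, whose top is level with the bench. Origin at the middle of the underside
- nail_carton_blue: White and blue nail carton, 53 x 52 x 166 mm, standing; leave alone. Origin under its middle
- beeswax: Lump of beeswax 34 x 49 x 20 mm; leave alone. Origin under its middle
- tin_polish: Flat round tin of brown polish, 64 mm wide, 15 mm high; leave alone. Origin under its middle
- peg_1: Turned wooden handle blank, 29 mm thick, 75 mm high, standing; leave alone. Origin under its middle
- tin_wax: Flat round tin of wax, 62 mm wide, 19 mm high; leave alone. Origin under its middle

How it is judged:
On the way, in this order (a step that is already met when the one before it is completed fails the run):
1. the empty reel has been put in the empties box, on its bottom, and let go (x of reel_empty in the frame of empties_box between -0.086 and 0.086 m and y of reel_empty in the frame of empties_box between -0.056 and 0.056 m and z of reel_empty in the frame of empties_box below 0.058 m and contact force between the fingers and reel_empty below 0.3 N), for 0.2 s.
2. the brown reel has been lifted off its hooks (height (world z) of reel_brown above 0.12 m), for 0.1 s.
At the end, for the whole second after the job is handed in: The brown reel rests with both spindle ends down in the seats (centre within 5 mm along, 7 mm sideways, 4 mm in height of holder_seat; spindle within 0.08 rad of the holder's); the empty reel lies in the box, centre under 58 mm above its underside; the cream reel is on its hooks; all at rest (x of reel_empty in the frame of empties_box between -0.086 and 0.086 m and y of reel_empty in the frame of empties_box between -0.056 and 0.056 m and z of reel_empty in the frame of empties_box below 0.058 m and x of reel_brown in the frame of holder_seat between -0.005 and 0.005 m and y of reel_brown in the frame of holder_seat between -0.007 and 0.007 m and z of reel_brown in the frame of holder_seat between -0.004 and 0.004 m and angle between the y axis of reel_brown and the y axis of holder, either way round below 0.08 rad and linear speed of each of reel_brown, reel_empty below 0.02 m/s and distance of reel_cream from where it was at the start of the episode below 0.015 m); the robot touches nothing.
It fails at once if the cream reel was shifted more than 15 mm (distance of reel_cream from where it was at the start of the episode above 0.015 m).
It fails at once if the nail carton or the wooden handle blank was shifted more than 30 mm (distance of any of nail_carton_blue, peg_1 from where it was at the start of the episode above 0.03 m).
It fails at once if the wax tin, polish tin or beeswax was shifted more than 30 mm (distance of any of tin_wax, tin_polish, beeswax from where it was at the start of the episode above 0.03 m).
It also fails if it takes over 69 s, if anything falls off the work surface, if the arm or the gripper's body presses on something with over 40 N, if the wrist force passes 120 N, or if a joint passes its speed limit or range.

ROBOT

A 6-joint arm with a two-finger parallel gripper is mounted at the origin on a cart in front of the work surface, level with it; the furniture and walls round the work are solid. World frame = base frame: x ahead of the robot, y to its left, z up, the work surface at z = 0. Lengths are in m, angles in rad, forces in N, time in s.
With the tool pointing down it reaches from about 0.3 to 0.95 m from the base axis. Payload 3.1 kg.
Tool frame: the origin (TCP) lies midway between the tips of the shut fingers; the grasp point (between the pads) lies 19 mm behind it; z points along the fingers, y is the line along which they close (so a half turn about z gives the same grasp; the last joint's range is limited). The gripper opens to 85 mm and grips with 20 to 120 N. Pads are 22 mm wide; open, the fingers measure 114 mm over their backs; the gripper's body (76 mm by 85 mm) begins 54 mm behind the grasp point. The pads swing forward as they close: fully open they stand 13 mm farther back than shut.
Start: joints at [-1.233, 0.308, 1.634, -0, 1.2, -0.07], TCP at [0.248, -0.574, 0.231] pointing down, gripper open.
Joint ranges: [-3.06, 3.06], [-0.79, 1.96], [0.05, 2.63], [-1.19, 4.34], [0.05, 2.64], [-2.94, 2.94]. Speed limits (rad/s): [2.79, 2.79, 3.14, 3.14, 3.14, 3.14].

INTERFACE

Orientations are given as a unit quaternion [x, y, z, w].
In Python, from rig import arm, optics, nets gives the robot as it stands.
- The arm moves only by the tool play_rows, never from a script. Its argument "deltas" is a list that holds one entry, the list of rows, each a list of 7 numbers: the shift along the tool's x, y, z in m, then the turn, a rotation vector about the tool's x, y, z in degrees, then the finger opening in m, from 0 to 0.0854. In form: [[[dx, dy, dz, ax, ay, az, gripper], ...]]. A call has 1 to 5 rows; each row is the pose to reach, as a shift and turn from the pose commanded when the call began, along the tool's axes at that moment; what a row does not reach only later rows make up. A row lasts 1/8 s, in which the tool goes at most 62.5 mm and 10.7 degrees, less where a joint would pass 70% of its speed; a pose out of reach is approached as far as the arm can. A call with a gripper value outside its range is refused whole. The fingers move at their own pace and stop on an object; the grip force is fixed at half the most. Time passes only in rows, so rows that repeat a pose let the fingers close. It gives the time, the measured TCP pose, the force, the opening and the grip force at its end, in the units of the state.
- arm.state(): the state, without advancing time (a new reading comes with each control period).
- optics.read_camera(name): name is "scene" or "top" or "wrist"; returns (picture, depth): 400x640x3 uint8, blue, green, red; 400x640 float32, m along the optical axis (not along the pixel's ray), 0 where there is no reading.
- optics.calibration(name): a dict with "K" (3x3 intrinsics, pixels), "R" (3x3) and "t" (3): a world point X has camera coordinates R X + t. Camera axes: x right, y down, z forward; pixel columns grow to the right and rows downward; lengths in m; the calibration is good to about 2 mm. A picture is of the moment at which its call begins: read the wrist's pose just before it. calibration takes no time and is no camera call; for the wrist camera it gives the pose at the moment of the call.
- arm.sign_off(): hands the job in; it is judged then, once.
Trained networks look in the newest picture that a camera, given by its name, has taken for a name from the list of things; names that differ only in an ending like _2 or _b are one class to them, and where a whole thing is asked for, a point or a joint stands for the part that bears it (a point fixed in the world has none). Each returns a list of dicts, best first, with "score" (0 to 1); they miss things now and then, are a little off and sometimes report something else, mostly with a low value. They report only what shows in the picture. A call takes as long as a camera call.
- nets.cut_out(camera, label): "mask" (400x640 bool, what is visible of it) and "rect" ([left, top, right, bottom] in pixels, round what is visible of it).
The state is a dict: "time": time; "qpos": joint angles; "joint_velocities": joint speeds; "tau": joint torques, N m; "ee_pos": TCP position; "eef_rot": TCP orientation; "wrist_force": force on the tool from outside, world axes, zero at the start; "ft_torque": the same for the moment, N m; "finger_gap": opening from 0.0 (shut) to 1.0 (fully open); "finger_force": force on a finger pad.
Only numpy, scipy, OpenCV 4.12 (cv2) and the standard library are available. Lean on these libraries where they do the work, as an engineer would, in place of code of your own. Each camera call takes 0.05 s, during which the arm holds its last target. There are 200 camera calls.

## Working session

There is one attempt and no reset: what is moved stays moved. The work goes in short steps, Python scripts to look and compute and a tool call to move; the robot and the scene stay as the last step left them, time stands still between calls to the robot, and variables do not carry over. Pictures are saved under pics/ and viewed, at most 10 in all, crops included, and the job is handed in when it is done.

Besides the shell and the picture viewer there is one more tool, called after "Request:" as name(argument=value, ...), one argument or row to a line, values as JSON. play_rows: Moves the arm, as the interface text tells. Its arguments: {"type":"object","properties":{"deltas":{"type":"array"}},"required":["deltas"]}

```bash
ls; mkdir -p pics; cat > h.py <<'E'
from rig import arm, optics, nets
import numpy as np, cv2
from scipy.spatial.transform import Rotation as Rn
def cloud(cam,d):
    c=optics.calibration(cam);K=c["K"]
    v,u=np.mgrid[:400,:640]
    P=np.stack([(u-K[0][2])/K[0][0]*d,(v-K[1][2])/K[1][1]*d,d],-1)
    return (P-c["t"])@np.array(c["R"])
E
python3 - <<'E'
from h import *
s=arm.state();print(s["time"],s["ee_pos"],s["eef_rot"],s["finger_gap"])
a,da=optics.read_camera("top");b,db=optics.read_camera("scene")
np.savez("first.npz",a=a,da=da,b=b,db=db)
cv2.imwrite("pics/top.png",a);cv2.imwrite("pics/scene.png",b)
for cam,d in(("top",da),("scene",db)):
    W=cloud(cam,d)
    for n in["reel_empty","reel_brown","reel_cream","old_empty","holder","rack","empties_box"]:
        for r in nets.cut_out(cam,n)[:2]:
            m=r["mask"]&(d>0);p=W[m]
            print(cam,n,round(r["score"],2),np.round(r["rect"]),np.median(p,0).round(3),np.percentile(p,2,0).round(3),np.percentile(p,98,0).round(3))
E
```

```text
pics
0.0 [ 0.2475622  -0.57297726  0.23003154] [ 9.79280798e-01  2.02503775e-01 -1.73407317e-04 -1.14445724e-03] 0.9991362463805361
top reel_empty 0.51 [444. 214. 470. 240.] [ 0.425 -0.394  0.071] [ 0.395 -0.425  0.012] [ 0.451 -0.358  0.091]
top reel_brown 0.53 [408. 170. 432. 190.] [ 0.558 -0.277  0.1  ] [ 0.534 -0.311  0.016] [ 0.591 -0.248  0.109]
top reel_cream 0.68 [351. 228. 369. 244.] [ 0.407 -0.106  0.014] [ 0.379 -0.133  0.008] [ 0.434 -0.077  0.023]
top old_empty 0.78 [171. 172. 194. 194.] [0.563 0.444 0.046] [0.528 0.42  0.013] [0.597 0.468 0.066]
top holder 0.72 [423. 210. 474. 254.] [ 0.405 -0.364  0.016] [ 0.352 -0.419  0.004] [ 0.472 -0.315  0.095]
top rack 0.87 [382. 163. 434. 236.] [ 0.509 -0.237  0.017] [ 0.407 -0.296  0.009] [ 0.617 -0.172  0.086]
top empties_box 0.61 [156. 161. 231. 218.] [0.548 0.403 0.007] [0.476 0.309 0.001] [0.618 0.5   0.063]
scene reel_empty 0.67 [349. 288. 362. 311.] [ 0.444 -0.386  0.071] [ 0.42  -0.428  0.044] [ 0.463 -0.37   0.088]
scene reel_brown 0.73 [362. 243. 380. 266.] [ 0.554 -0.302  0.089] [ 0.528 -0.319  0.057] [ 0.592 -0.269  0.11 ]
scene reel_cream 0.6 [350. 246. 387. 279.] [ 0.55  -0.31   0.034] [ 0.5   -0.341  0.002] [ 0.62  -0.252  0.088]
scene old_empty 0.68 [346. 285. 362. 327.] [ 0.421 -0.424  0.031] [ 0.404 -0.442  0.005] [ 0.473 -0.37   0.095]
scene holder 0.42 [375. 201. 397. 247.] [ 0.659 -0.219  0.095] [ 0.639 -0.229  0.007] [ 0.688 -0.173  0.16 ]
scene rack 0.81 [350. 248. 388. 278.] [ 0.55  -0.31   0.033] [ 0.504 -0.336  0.006] [ 0.621 -0.254  0.062]
scene empties_box 0.61 [268. 133. 296. 144.] [0.59  0.483 0.046] [0.538 0.399 0.004] [0.647 0.51  0.064]
```

View pics/top.png

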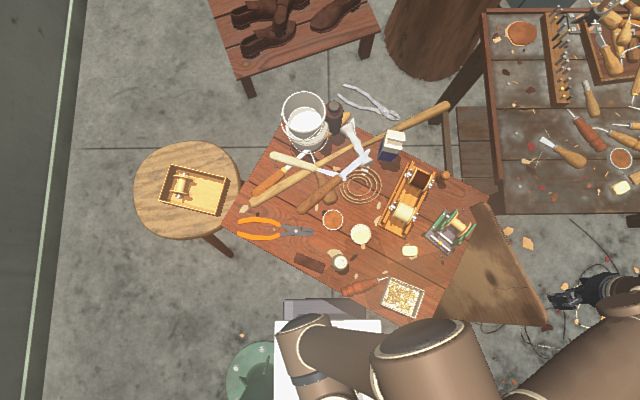

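View pics/scene.png

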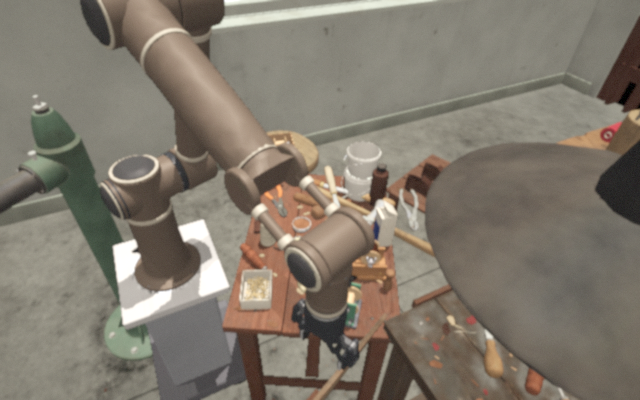

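The top picture shows the holder with the pale empty reel at about (450,232), the brown reel at (420,180), the cream reel at (404,212), and the box at (193,190) with the old empty at its left end. The scene view is mostly blocked by the arm. Next I'll use the wrist camera.

```bash
python3 - <<'E'
from h import *
s=arm.state()
c=optics.calibration("wrist");print(c["K"])
R=Rn.from_quat(s["eef_rot"]).as_matrix()
C=-np.array(c["R"]).T@c["t"]
print("cam in tool",R.T@(C-s["ee_pos"])); print(R.T@np.array(c["R"]).T)
z=np.load("first.npz");W=cloud("top",z["da"])
for n in["holder","rack","empties_box","nail_carton_blue","beeswax","tin_polish","peg_1","tin_wax"]:
    for r in nets.cut_out("top",n)[:1]:
        m=r["mask"]&(z["da"]>0);p=W[m]
        rr=cv2.minAreaRect(p[:,:2].astype(np.float32))
        print(n,round(r["score"],2),np.round(rr[0],3),np.round(rr[1],3),rr[2], p[:,2].max())
E
```

```text
[[312.0211835    0.         322.86534192]
 [  0.         312.0211835  199.11854789]
 [  0.           0.           1.        ]]
cam in tool [ 0.07426528  0.0002756  -0.14220744]
[[ 3.55530154e-05 -9.56524115e-01 -2.91653246e-01]
 [ 9.99999929e-01  1.43394959e-04 -3.48385369e-04]
 [ 3.75060612e-04 -2.91653213e-01  9.56524052e-01]]
holder 0.72 [ 0.41  -0.382] [0.108 0.12 ] 49.88920211791992 0.09919686135675977
rack 0.87 [ 0.516 -0.255] [0.099 0.231] 61.23274230957031 0.10140572038690848
empties_box 0.61 [0.556 0.417] [0.211 0.133] 75.67469787597656 0.06610822390929671
nail_carton_blue 0.98 [ 0.794 -0.282] [0.065 0.365] 56.00912094116211 0.17279647836051695
beeswax 0.58 [ 0.355 -0.257] [0.052 0.034] 89.69721221923828 0.02480070798106224
tin_polish 0.75 [ 0.453 -0.02 ] [0.056 0.06 ] 88.11890411376953 0.01967265066018615
peg_1 0.61 [ 0.578 -0.362] [0.023 0.023] 58.66001892089844 0.08075656570046805
tin_wax 0.82 [ 0.408 -0.107] [0.06  0.059] 6.403021335601807 0.02597344155981205
```

Request:
play_rows(
  deltas=[
    [[0.05, -0.02, -0.02, 0, 0, 0, 0.0854], [0.1, -0.04, -0.035, 0, 0, 0, 0.0854], [0.15, -0.06, -0.05, 0, 0, 0, 0.0854], [0.2, -0.08, -0.06, 0, 0, 0, 0.0854], [0.25, -0.1, -0.07, 0, 0, 0, 0.0854]],
  ],
)

```text
time: 1.82
ee_pos: [0.4388, -0.3816, 0.302]
eef_rot: [0.979, 0.202, 0.0, 0.0]
wrist_force: [-0.6, -1.0, 0.2]
finger_gap: 0.995
finger_force: 0.0
```

Request:
play_rows(
  deltas=[
    [[0.05, -0.02, 0, 0, 0, 0, 0.0854], [0.1, -0.045, 0, 0, 0, 0, 0.0854], [0.1, -0.045, 0, 0, 0, 0, 0.0854], [0.1, -0.045, 0, 0, 0, 0, 0.0854]],
  ],
)

```text
time: 2.33
ee_pos: [0.5115, -0.3019, 0.3012]
eef_rot: [0.979, 0.203, -0.0, 0.0]
wrist_force: [-0.9, -0.4, 0.1]
finger_gap: 0.999
finger_force: 0.0
```

```bash
python3 - <<'E'
from h import *
s=arm.state();print(s["time"],s["ee_pos"],s["eef_rot"],s["finger_gap"],s["wrist_force"])
c=optics.calibration("wrist")
a,d=optics.read_camera("wrist")
W=cloud("wrist",d)
np.savez("w1.npz",a=a,d=d,W=W)
cv2.imwrite("pics/w1.png",a)
for n in["reel_empty","reel_brown","reel_cream","holder","rack","peg_1","nail_carton_blue","beeswax"]:
    for r in nets.cut_out("wrist",n)[:2]:
        m=r["mask"]&(d>0);p=W[m]
        np.save(f"m_{n}.npy",r["mask"]) 
        print(n,round(r["score"],2),np.round(r["rect"]),np.median(p,0).round(3),np.percentile(p,2,0).round(3),np.percentile(p,98,0).round(3))
E
```

```text
2.325 [ 0.51149894 -0.30189635  0.30120941] [ 9.79191984e-01  2.02935685e-01 -3.47429857e-04  2.13168738e-04] 0.9985347129205301 [-0.91076778 -0.41828361  0.09728853]
reel_empty 0.63 [339. 223. 385. 279.] [ 0.424 -0.399  0.071] [ 0.395 -0.426  0.043] [ 0.463 -0.366  0.089]
reel_brown 0.96 [290.  87. 356. 156.] [ 0.563 -0.28   0.101] [ 0.534 -0.311  0.082] [ 0.59  -0.249  0.109]
reel_cream 0.96 [214. 152. 279. 214.] [ 0.47  -0.228  0.1  ] [ 0.437 -0.26   0.016] [ 0.495 -0.194  0.109]
holder 0.87 [294. 198. 393. 295.] [ 0.418 -0.368  0.027] [ 0.353 -0.43   0.004] [ 0.47  -0.316  0.094]
rack 0.72 [207.  66. 375. 223.] [ 0.519 -0.258  0.015] [ 0.432 -0.329  0.012] [ 0.618 -0.18   0.093]
peg_1 0.66 [373. 122. 406. 151.] [ 0.578 -0.361  0.072] [ 0.565 -0.376  0.003] [ 0.59  -0.352  0.075]
nail_carton_blue 0.69 [261.   1. 327.  45.] [ 0.644 -0.219  0.081] [ 0.637 -0.229  0.009] [ 0.679 -0.176  0.135]
beeswax 0.68 [235. 229. 271. 257.] [ 0.358 -0.256  0.018] [ 0.339 -0.278  0.002] [ 0.369 -0.234  0.021]
```

View pics/w1.png

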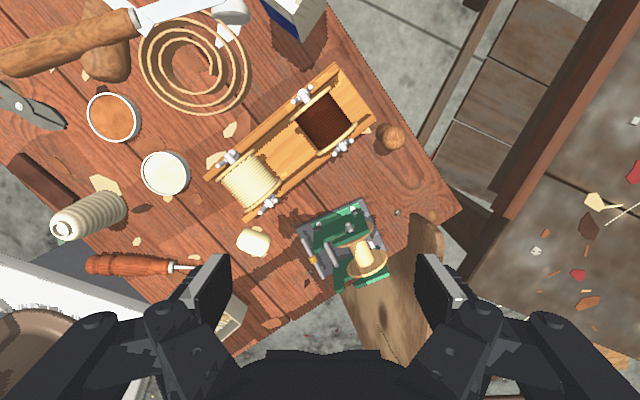

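The wrist view shows the holder at (345,245), the empty reel in its right-rear part at (362,252), the brown reel at (325,120) and the cream reel at (247,183). Now I'll fit poses from the depth.

```bash
cat > fit.py <<'E'
from h import *
from scipy.optimize import minimize
from scipy.spatial import cKDTree
def refl(P,x0,model,n):  # align model pts (local xy) to P xy by trimmed NN both ways
    pass
z=np.load("w1.npz");W=z["W"].reshape(-1,3);col=z["a"].reshape(-1,3);W=W[z["d"].ravel()>0];col=col[z["d"].ravel()>0]
def reel_axis(n):
    m=np.load(f"m_{n}.npy");P=z["W"][m&(z["d"]>0)]
    return P
E
python3 - <<'E'
from fit import *
x0,x1,y0,y1=.33,.65,-.46,-.15;s=2500
im=np.zeros((int((x1-x0)*s),int((y1-y0)*s),3),np.uint8)
o=np.argsort(W[:,2])
for p,c in zip(W[o],col[o]):
    if x0<p[0]<x1 and y0<p[1]<y1 and p[2]>-.01:
        u,v=int((y1-p[1])*s),int((x1-p[0])*s)
        h=int(np.clip(p[2]/.11,0,1)*179)
        cc=cv2.cvtColor(np.uint8([[[h*0.85,255,255]]]),cv2.COLOR_HSV2BGR)[0,0].tolist()
        cv2.rectangle(im,(u-2,v-2),(u+2,v+2),cc,-1)
for k in range(0,33,5):
    for a in range(int((x1-x0)*100)+1): pass
for xx in np.arange(.35,.65,.05): cv2.line(im,(0,int((x1-xx)*s)),(im.shape[1],int((x1-xx)*s)),(255,255,255),1);cv2.putText(im,f"{xx:.2f}",(0,int((x1-xx)*s)),0,.4,(255,255,255))
for yy in np.arange(-.45,-.15,.05): cv2.line(im,(int((y1-yy)*s),0),(int((y1-yy)*s),im.shape[0]),(255,255,255),1);cv2.putText(im,f"{yy:.2f}",(int((y1-yy)*s),10),0,.4,(255,255,255))
im=cv2.resize(im,None,fx=.74,fy=.74)
print(im.shape);cv2.imwrite("pics/hm.png",im)
E
```

```text
(592, 574, 3)
```

View pics/hm.png

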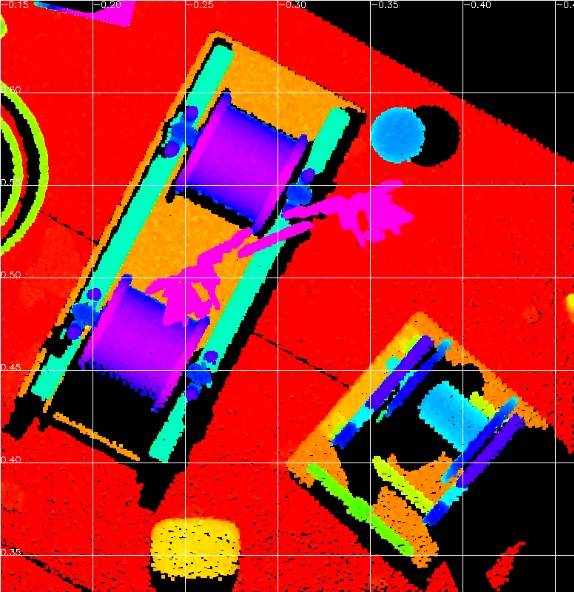

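The height map is clear: the guide rod (front) runs from (0.40,-0.316) to (0.352,-0.372), so the holder's +x points at about -40°. Next is a precise fit.

```bash
cat >> fit.py <<'E'
def rectfit(P,rects,x0):
    # P Nx2; rects list (xa,xb,ya,yb); minimise squared outside distance + slack pull to extents
    def f(q):
        c,s=np.cos(q[2]),np.sin(q[2]);L=(P-q[:2])@np.array([[c,-s],[s,c]])
        D=[np.hypot(np.maximum(0,np.maximum(a-L[:,0],L[:,0]-b)),np.maximum(0,np.maximum(e-L[:,1],L[:,1]-g))) for a,b,e,g in rects]
        d=np.min(D,0);return np.minimum(d,.006).dot(np.minimum(d,.006))/len(P)
    best=min((minimize(f,np.array(x0)+np.array(dx),method="Nelder-Mead",options=dict(xatol=1e-5,fatol=1e-12,initial_simplex=np.array(x0)+np.array(dx)+np.vstack([np.zeros(3),np.diag([.004,.004,.03])]))) for dx in [(0,0,0),(.004,0,0),(-.004,0,0),(0,.004,0),(0,-.004,0)]),key=lambda r:r.fun)
    return best.x,np.sqrt(best.fun)
def loc(P,q):
    c,s=np.cos(q[2]),np.sin(q[2]);L=P.copy();L[:,:2]=(P[:,:2]-q[:2])@np.array([[c,-s],[s,c]]);return L
E
python3 - <<'E'
from fit import *
near=W[(np.hypot(W[:,0]-.42,W[:,1]+.38)<.11)&(W[:,2]>.003)&(W[:,2]<.105)]
hi=near[near[:,2]>.07]; rc=[(-.036,.04,.03,.035),(-.036,.04,-.035,-.03)]
# exclude the empty reel pts: not in rects -> saturated cost
q,e=rectfit(hi[:,:2],rc,[.42,-.37,np.radians(-40)])
# refine x with rod and base
print("holder",q,np.degrees(q[2]),e)
L=loc(near,q)
rod=L[(L[:,0]<-.045)&(L[:,2]>.025)&(L[:,2]<.04)];print("rod x",np.median(rod[:,0]),rod[:,0].min(),rod[:,0].max(),"y",rod[:,1].min(),rod[:,1].max(),"slope",np.polyfit(rod[:,1],rod[:,0],1))
base=L[(L[:,2]<.017)];print("base",np.percentile(base,[1,99],axis=0))
for sg in(1,-1):
    c=L[(abs(L[:,1]*sg-.0325)<.006)&(L[:,2]>.078)];print("cheek",sg,np.percentile(c,[1,50,99],axis=0).round(4).tolist())
core=L[(abs(L[:,1])<.018)&(L[:,2]>.055)];print("core",np.percentile(core,[1,50,99],axis=0).round(4).tolist())
fl=L[(abs(L[:,1])<.029)&(abs(L[:,1])>.018)&(L[:,2]>.05)&(L[:,0]<.05)]
for sg in(1,-1):
    f=fl[fl[:,1]*sg>0];print("flange",np.percentile(f,[1,50,99],axis=0).round(4).tolist())
# rack
nr=W[(np.hypot(W[:,0]-.516,W[:,1]+.255)<.14)]
b=nr[(nr[:,2]>.053)&(nr[:,2]<.066)]
q2,e2=rectfit(b[:,:2],[(-.113,.113,.036,.047),(-.113,.113,-.047,-.036)],[.516,-.255,np.radians(62)])
print("rack",q2,np.degrees(q2[2]),e2)
L=loc(nr,q2)
bl=loc(b,q2);print(np.percentile(bl[bl[:,1]>0],[1,50,99],axis=0).round(4).tolist(),np.percentile(bl[bl[:,1]<0],[1,50,99],axis=0).round(4).tolist())
for n in("reel_brown","reel_cream"):
    P=loc(reel_axis(n),q2);P=P[(P[:,2]>.09)&(P[:,2]<.116)&(abs(P[:,1])<.04)]
    th=P[(abs(P[:,1])<.018)]
    A=np.c_[2*th[:,0],2*th[:,2],np.ones(len(th))];s=np.linalg.lstsq(A,(th[:,0]**2+th[:,2]**2),rcond=None)[0]
    print(n,"x,z,r",s[0],s[1],np.sqrt(s[2]+s[0]**2+s[1]**2),"y",np.percentile(P[:,1],[1,50,99]))
    sl=[(yy,P[(abs(P[:,1]-yy)<.003)][:,2].max()) for yy in np.arange(-.033,.034,.003) if (abs(P[:,1]-yy)<.003).sum()];print(np.round(sl,3).tolist())
print(Rn.from_quat(arm.state()["eef_rot"]).as_matrix(),arm.state()["qpos"])
E
```

```text
holder [ 0.41824844 -0.37780905 -0.68400586] -39.19064897806709 0.003266555626396895
rod x -0.05426586456541156 -0.059740519056896535 -0.05022174420696873 y -0.038734351529345366 0.03438839302157308 slope [ 0.0299664  -0.05445718]
base [[-0.06128644 -0.08425429  0.00328533]
 [ 0.10390086  0.0441144   0.0167134 ]]
cheek 1 [[-0.0346, 0.0266, 0.0785], [0.0108, 0.0299, 0.0885], [0.0396, 0.0319, 0.0953]]
cheek -1 [[-0.0357, -0.0382, 0.0784], [0.0121, -0.0344, 0.0869], [0.0374, -0.0266, 0.0951]]
core [[0.0044, -0.0178, 0.0607], [0.0174, -0.0034, 0.0704], [0.0411, 0.0178, 0.0886]]
flange [[-0.0321, 0.0181, 0.0528], [0.0147, 0.0259, 0.085], [0.0449, 0.029, 0.0952]]
flange [[-0.0129, -0.0288, 0.0507], [0.0155, -0.0272, 0.0713], [0.0425, -0.0186, 0.0891]]
rack [ 0.50069263 -0.27116464  1.19877401] 68.68469141305 0.0054279366801689094
[[-0.1113, 0.0008, 0.0538], [-0.0053, 0.0345, 0.0598], [0.0719, 0.1026, 0.0658]] [[-0.112, -0.1179, 0.0544], [0.0439, -0.0631, 0.0597], [0.1122, -0.001, 0.0655]]
reel_brown x,z,r 0.0 0.0 0.0 y [-0.03998391 -0.03814958 -0.03113406]
[[-0.033, 0.101], [-0.03, 0.096]]
reel_cream x,z,r 0.0 0.0 0.0 y [0.0220068  0.03399925 0.03984684]
[[0.018, 0.091], [0.021, 0.098], [0.024, 0.101], [0.027, 0.104], [0.03, 0.106], [0.033, 0.106]]
[[ 9.18444638e-01  3.95549546e-01 -5.61761898e-05]
 [ 3.95549546e-01 -9.18444640e-01 -7.87037991e-06]
 [-5.47078456e-05 -1.49919581e-05 -9.99999998e-01]] [-6.07471433e-01  1.92899853e-01  1.63401344e+00 -3.98259680e-05
  1.31472100e+00  5.56668863e-01]
```

```bash
python3 - <<'E'
from fit import *
from scipy.optimize import least_squares
near=W[(np.hypot(W[:,0]-.42,W[:,1]+.38)<.075)]
hi=near[(near[:,2]>.0915)&(near[:,2]<.098)]
q0=np.array([.4195,-.3795,np.radians(-40.5)])
L=loc(hi,q0)
for sg in(1,-1):
    c=L[abs(L[:,1]*sg-.0325)<.007];print("lip",sg,len(c),np.percentile(c,[2,50,98],axis=0).round(4).tolist(),np.polyfit(c[:,0],c[:,1],1).round(4))
L=loc(near,q0)
rod=L[(L[:,0]<-.045)&(L[:,2]>.028)&(L[:,2]<.038)];print("rod",np.polyfit(rod[:,1],rod[:,0],1),rod[:,1].min(),rod[:,1].max())
pr=L[(L[:,0]<-.02)&(L[:,2]>.08)&(L[:,2]<.09)];
for sg in(1,-1):
    c=pr[abs(pr[:,1]*sg-.0325)<.007];print("prong",np.percentile(c,[2,50,98],axis=0).round(4).tolist())
core=L[(abs(L[:,1])<.016)&(L[:,2]>.06)&(L[:,2]<.078)];
for y in(-.012,-.006,0,.006,.012):
    c=core[abs(core[:,1]-y)<.003];
    if len(c):print("core",y,np.percentile(c,[1,50,99],axis=0).round(4).tolist())
def reel(P,n,r,h,g):
    # axis fit: thread surface, x0,y0,yaw,z0 free
    T=P[P[:,2]>.06]
    def res(p):
        c,s=np.cos(p[2]),np.sin(p[2]);d=T[:,:2]-p[:2];a=-s*d[:,0]+c*d[:,1];x=c*d[:,0]+s*d[:,1]
        rad=np.hypot(x,T[:,2]-p[3]);ins=abs(a)<.019
        return np.where(ins,np.clip(rad-r,-.006,.006),np.clip(rad-.03,-.006,.006)*(abs(a)<.026)*(abs(a)>.022)+ (np.maximum(0,abs(a)-.026)).clip(0,.006))
    o=least_squares(res,g);print(n,o.x.round(4),np.degrees(o.x[2]),np.sqrt(np.mean(o.fun**2)))
    p=o.x;c,s=np.cos(p[2]),np.sin(p[2]);d=T[:,:2]-p[:2];a=-s*d[:,0]+c*d[:,1];print("  a",np.percentile(a,[1,50,99]))
    hh=[(round(y,3),round(np.percentile(T[abs(a-y)<.0015][:,2],97),4)) for y in np.arange(-.03,.031,.003) if (abs(a-y)<.0015).sum()>3];print(hh)
reel(reel_axis("reel_brown"),"brown",.025,0,[.563,-.28,np.radians(61),.08])
reel(reel_axis("reel_cream"),"cream",.025,0,[.467,-.226,np.radians(61),.08])
E
```

```text
lip 1 176 [[-0.0088, 0.026, 0.0918], [0.0145, 0.0291, 0.0935], [0.0364, 0.0316, 0.0954]] [-0.0103  0.0291]
lip -1 162 [[-0.009, -0.0392, 0.0917], [0.0131, -0.0355, 0.0937], [0.0356, -0.0333, 0.0953]] [-0.0075 -0.0357]
rod [ 0.00681824 -0.05652715] -0.03953532082137179 0.03362605008999846
prong [[-0.0376, 0.0265, 0.0807], [-0.0309, 0.0303, 0.0848], [-0.0252, 0.032, 0.0877]]
prong [[-0.0383, -0.0384, 0.0802], [-0.0316, -0.0344, 0.0853], [-0.0256, -0.0329, 0.0879]]
core -0.012 [[0.0032, -0.0149, 0.0629], [0.0143, -0.0118, 0.0701], [0.0254, -0.0093, 0.0726]]
core -0.006 [[0.0027, -0.0089, 0.0634], [0.0149, -0.006, 0.07], [0.0254, -0.0031, 0.0725]]
core 0 [[0.0026, -0.0027, 0.0608], [0.0155, 0.0001, 0.07], [0.0258, 0.0029, 0.073]]
core 0.006 [[0.0032, 0.003, 0.0629], [0.0149, 0.0055, 0.0703], [0.0255, 0.0088, 0.0725]]
core 0.012 [[0.0103, 0.0091, 0.0705], [0.0146, 0.0096, 0.072], [0.0188, 0.0097, 0.0724]]
brown [ 0.5621 -0.2794  1.0302  0.0791] 59.02804087920876 0.003934188041947151
  a [-0.02450981 -0.00093573  0.02440881]
[(np.float64(-0.027), np.float64(0.0953)), (np.float64(-0.024), n
[... 929 characters left out ...]
(np.float64(-0.021), np.float64(0.0986)), (np.float64(-0.018), np.float64(0.1015)), (np.float64(-0.015), np.float64(0.1044)), (np.float64(-0.012), np.float64(0.1054)), (np.float64(-0.009), np.float64(0.1076)), (np.float64(-0.006), np.float64(0.1085)), (np.float64(-0.003), np.float64(0.1089)), (np.float64(-0.0), np.float64(0.1093)), (np.float64(0.003), np.float64(0.1094)), (np.float64(0.006), np.float64(0.109)), (np.float64(0.009), np.float64(0.1087)), (np.float64(0.012), np.float64(0.1085)), (np.float64(0.015), np.float64(0.1067)), (np.float64(0.018), np.float64(0.105)), (np.float64(0.021), np.float64(0.1031)), (np.float64(0.024), np.float64(0.1011)), (np.float64(0.027), np.float64(0.0977))]
```

```bash
python3 - <<'E'
from fit import *
from scipy.optimize import least_squares
def reel(P,n,g):
    T=P[P[:,2]>.06]
    def ax(p):
        c,s=np.cos(p[2]),np.sin(p[2]);d=T[:,:2]-p[:2];return c*d[:,0]+s*d[:,1],-s*d[:,0]+c*d[:,1]
    p=np.array(g)
    for k in range(6):
        x,a=ax(p);m=abs(a)<.017
        def res(v):
            c,s=np.cos(v[2]),np.sin(v[2]);d=T[m][:,:2]-[p[0],p[1]]-v[0]*np.array([c,s]);return np.clip(np.hypot(c*d[:,0]+s*d[:,1],T[m][:,2]-v[1])-.025,-.004,.004)
        o=least_squares(res,[0,p[3],p[2]]);v=o.x
        p=np.array([p[0]+v[0]*np.cos(v[2]),p[1]+v[0]*np.sin(v[2]),v[2],v[1]])
        x,a=ax(p);f=a[(np.hypot(x,T[:,2]-p[3])>.0275)&(np.hypot(x,T[:,2]-p[3])<.032)&(abs(a)<.035)&(abs(x)<.02)]
        sh=(f[f>0].mean()+f[f<0].mean())/2
        p[:2]+=sh*np.array([-np.sin(p[2]),np.cos(p[2])])
    print(n,p.round(4),np.degrees(p[2]),np.sqrt(np.mean(o.fun**2)),"fl",f[f>0].mean(),f[f<0].mean(),np.percentile(f,[2,98]))
    return p
b=reel(reel_axis("reel_brown"),"brown",[.563,-.28,np.radians(-29),.08])
c=reel(reel_axis("reel_cream"),"cream",[.467,-.226,np.radians(-29),.08])
print(np.hypot(*(b-c)[:2]),np.degrees(np.arctan2(*(b-c)[[1,0]])))
q=np.array([.4156,-.3805,np.radians(-41.0)])
L=loc(W[(np.hypot(W[:,0]-.42,W[:,1]+.38)<.075)],q)
rod=L[(L[:,0]<-.045)&(L[:,2]>.028)&(L[:,2]<.038)];print("rod",np.polyfit(rod[:,1],rod[:,0],1))
for sg in(1,-1):
    c=L[(abs(L[:,1]*sg-.0325)<.006)&(L[:,2]>.0915)&(L[:,2]<.098)];print("lip",np.percentile(c,[2,50,98],axis=0).round(4).tolist(),np.polyfit(c[:,0],c[:,1],1).round(4))
fl=L[(abs(L[:,1])<.0295)&(L[:,2]>.05)&(np.hypot(L[:,0]-.017,L[:,2]-.06)<.032)&(np.hypot(L[:,0]-.017,L[:,2]-.06)>.022)]
print(np.histogram(fl[:,1],np.arange(-.03,.031,.002)))
# move to pregrasp over empty: tool x along holder y (yaw 49 deg)
s=arm.state();R=Rn.from_quat(s["eef_rot"]).as_matrix()
c,sn=np.cos(q[2]),np.sin(q[2]);seat=q[:2]+.017*np.array([c,sn]);print("seat",seat)
print("delta tool to z.13",R.T@(np.r_[seat,.13]-s["ee_pos"]),"yaw now",np.degrees(np.arctan2(R[1,0],R[0,0])))
E
```

```text
brown [ 0.5615 -0.2805 -0.4936  0.0785] -28.2800658259134 0.0006871568106528492 fl 0.023675786403597073 -0.023675786403597087 [-0.02573203  0.02549353]
cream [ 0.4631 -0.2263 -0.4955  0.0786] -28.39111562383749 0.0007190889615588153 fl 0.023842652296286508 -0.02384265229628653 [-0.02595334  0.02568107]
0.11226357667594104 -28.847249089148765
rod [-0.00182104 -0.05423242]
lip [[-0.0068, 0.0294, 0.0918], [0.0165, 0.0325, 0.0935], [0.0384, 0.035, 0.0954]] [-0.0017  0.0324]
lip [[-0.0064, -0.0358, 0.0917], [0.0157, -0.0321, 0.0937], [0.0382, -0.0299, 0.0953]] [-0.0017 -0.0323]
(array([  1,  14,  71, 231,   3,   0,   0,   0,   0,   0,   0,   0,   0,
         0,   0,   0,   0,   0,   0,   0,   0,   0,   0,   0,   0,  18,
        56, 101,   0,   0]), array([-3.00000000e-02, -2.80000000e-02, -2.60000000e-02, -2.40000000e-02,
       -2.20000000e-02, -2.00000000e-02, -1.80000000e-02, -1.60000000e-02,
       -1.40000000e-02, -1.20000000e-02, -1.00000000e-02, -8.00000000e-03,
       -6.00000000e-03, -4.00000000e-03, -2.00000000e-03,  2.77555756e-17,
        2.00000000e-03,  4.00000000e-03,  6.00000000e-03,  8.00000000e-03,
        1.00000000e-02,  1.20000000e-02,  1.40000000e-02,  1.60000000e-02,
        1.80000000e-02,  2.00000000e-02,  2.20000000e-02,  2.40000000e-02,
        2.60000000e-02,  2.80000000e-02,  3.00000000e-02]))
seat [ 0.42843006 -0.391653  ]
delta tool to z.13 [-0.11134028  0.04918962  0.17128681] yaw now 23.30025230525482
```

Request:
play_rows(
  deltas=[
    [[-0.03, 0.013, 0.03, 0, 0, -8, 0.045], [-0.06, 0.026, 0.07, 0, 0, -16, 0.045], [-0.09, 0.039, 0.11, 0, 0, -25.8, 0.045], [-0.1113, 0.0492, 0.15, 0, 0, -25.8, 0.045], [-0.1113, 0.0492, 0.17, 0, 0, -25.8, 0.045]],
  ],
)

```text
time: 3.4
ee_pos: [0.4264, -0.3914, 0.1286]
eef_rot: [0.91, 0.415, -0.001, -0.002]
wrist_force: [0.1, -0.1, 0.5]
finger_gap: 0.528
finger_force: 0.0
```

```bash
cat >> h.py <<'E'
def to(x,y,z,yaw):
    s=arm.state();R=Rn.from_quat(s["eef_rot"]).as_matrix();y0=np.degrees(np.arctan2(R[1,0],R[0,0]))
    print("t",round(s["time"],2),"pos",s["ee_pos"].round(4) if hasattr(s["ee_pos"],"round") else s["ee_pos"],"yaw",y0.round(2),"tilt",R[2].round(4),"gap",round(s["finger_gap"]*85.4,1),"q6",round(s["qpos"][5],2))
    print("delta",(R.T@(np.array([x,y,z])-s["ee_pos"])).round(4),"az",round(-(yaw-y0),2))
E
python3 -c "
from h import *
to(.4284,-.3917,.041,49)"
```

```text
t 3.4 pos [ 0.4264 -0.3914  0.1286] yaw 49.0 tilt [ 0.    -0.004 -1.   ] gap 45.1 q6 -0.1
delta [0.0011 0.0021 0.0876] az 0.0
```

Request:
play_rows(
  deltas=[
    [[0, 0, 0.03, 0, 0, 0, 0.045], [0, 0, 0.06, 0, 0, 0, 0.045], [0, 0, 0.09, 0, 0, 0, 0.045], [0, 0, 0.09, 0, 0, 0, 0.045]],
  ],
)

```text
time: 3.9
ee_pos: [0.427, -0.3893, 0.0387]
eef_rot: [0.909, 0.416, -0.001, -0.003]
wrist_force: [0.2, 1.3, 0.2]
finger_gap: 0.528
finger_force: 0.0
```

```bash
python3 -c "
from h import *
to(.4284,-.3917,.041,49);print(arm.state()['wrist_force'])
a,d=optics.read_camera('wrist');cv2.imwrite('pics/g1.png',a)"
```

```text
t 3.9 pos [ 0.427  -0.3893  0.0387] yaw 49.15 tilt [ 6.0e-04 -6.3e-03 -1.0e+00] gap 45.1 q6 -0.1
delta [-0.0009  0.0026 -0.0023] az 0.15
[0.2283559  1.26296937 0.18003994]
```

View pics/g1.png

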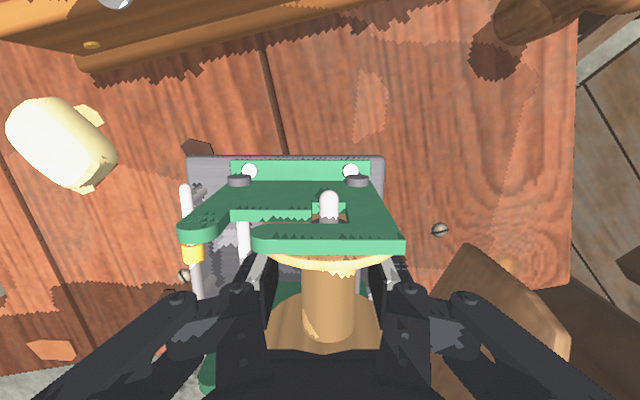

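Fingers straddle the core between the flanges; the core is centred near column 325 and the spindle sits in its seat at (330,210). I'll nudge 2 mm and close.

Request:
play_rows(
  deltas=[
    [[-0.001, 0.0025, -0.002, 0, 0, 0, 0.045], [-0.001, 0.0025, -0.002, 0, 0, 0, 0.015], [-0.001, 0.0025, -0.002, 0, 0, 0, 0.015], [-0.001, 0.0025, -0.002, 0, 0, 0, 0.015]],
  ],
)

```text
time: 4.45
ee_pos: [0.4304, -0.3941, 0.0452]
eef_rot: [0.909, 0.416, -0.0, 0.001]
wrist_force: [-3.3, 1.7, 5.6]
finger_gap: 0.255
finger_force: 58.4
```

```bash
python3 -c "
from h import *
to(.4284,-.3917,.041,49);s=arm.state();print(s['wrist_force'],s['finger_force'])"
```

```text
t 4.45 pos [ 0.4304 -0.3941  0.0452] yaw 49.18 tilt [-5.e-04  9.e-04 -1.e+00] gap 21.8 q6 -0.1
delta [ 0.0005 -0.0031  0.0042] az 0.18
[-3.33330698  1.71990909  5.58644117] 58.418108224868774
```

Request:
play_rows(
  deltas=[
    [[0, 0, -0.006, 0, 0, 0, 0.015], [0, 0, -0.012, 0, 0, 0, 0.015], [0, 0, -0.013, 0, 0, 0, 0.015], [0, 0, -0.013, 0, 0, 0, 0.015]],
  ],
)

```text
time: 4.95
ee_pos: [0.4304, -0.3937, 0.0564]
eef_rot: [0.909, 0.416, 0.0, 0.0]
wrist_force: [-0.2, 0.9, -0.9]
finger_gap: 0.258
finger_force: 58.8
```

```bash
python3 -c "
from h import *
to(.4284,-.3917,.054,49);s=arm.state();print(s['wrist_force'],s['ft_torque'],s['finger_force'],s['joint_velocities'])
a,d=optics.read_camera('wrist');cv2.imwrite('pics/g2.png',a)"
```

```text
t 4.95 pos [ 0.4304 -0.3937  0.0564] yaw 49.17 tilt [-0.e+00  5.e-04 -1.e+00] gap 22.0 q6 -0.1
delta [ 0.0002 -0.0028  0.0024] az 0.17
[-0.16655258  0.85512015 -0.86832478] [-0.01680732  0.01168948  0.00715086] 58.83727490901947 [-0.00012802  0.00610848  0.00055051  0.00067203 -0.00179364  0.00047296]
```

View pics/g2.png

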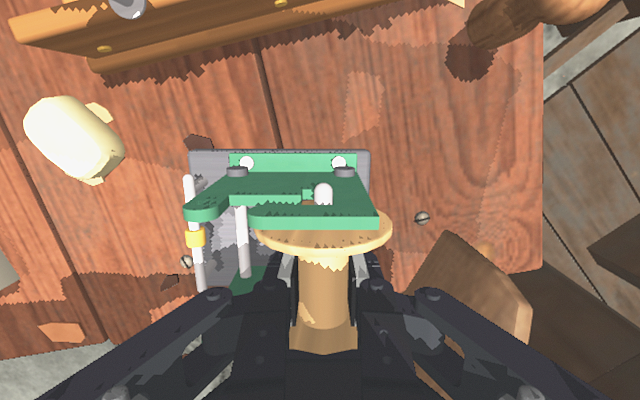

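The reel is lifted clear in the run, with only its weight on the wrist. Next I'll go forward 35 mm to the throat.

Request:
play_rows(
  deltas=[
    [[0, -0.012, 0, 0, 0, 0, 0.015], [0, -0.024, 0, 0, 0, 0, 0.015], [0, -0.0353, 0, 0, 0, 0, 0.015], [0, -0.0353, 0, 0, 0, 0, 0.015], [0, -0.0353, 0, 0, 0, 0, 0.015]],
  ],
)

```text
time: 5.62
ee_pos: [0.4036, -0.3706, 0.0565]
eef_rot: [0.909, 0.416, 0.0, 0.0]
wrist_force: [-0.4, 0.2, -1.3]
finger_gap: 0.257
finger_force: 59.1
```

```bash
python3 -c "
from h import *
to(.4039,-.3703,.054,49);s=arm.state();print(s['wrist_force'],s['ft_torque'],s['finger_force'])"
```

```text
t 5.62 pos [ 0.4036 -0.3706  0.0565] yaw 49.16 tilt [-0.e+00  5.e-04 -1.e+00] gap 21.9 q6 -0.11
delta [0.0004 0.0001 0.0025] az 0.16
[-0.37620029  0.15870403 -1.33154854] [-0.01520212 -0.00101166 -0.04702632] 59.05888080596924
```

Right in the throat line, no contact. Lifting straight up.

Request:
play_rows(
  deltas=[
    [[0, 0, -0.008, 0, 0, 0, 0.015], [0, 0, -0.018, 0, 0, 0, 0.015], [0, 0, -0.035, 0, 0, 0, 0.015], [0, 0, -0.08, 0, 0, 0, 0.015], [0, 0, -0.13, 0, 0, 0, 0.015]],
  ],
)

```text
time: 6.25
ee_pos: [0.4032, -0.3701, 0.188]
eef_rot: [0.909, 0.416, -0.0, -0.0]
wrist_force: [0.8, -0.1, -0.4]
finger_gap: 0.259
finger_force: 59.1
```

```bash
python3 -c "
from h import *
s=arm.state();print(s['wrist_force'],s['finger_force'],s['finger_gap'],s['qpos'])
# view pose for the box
to(.53,.33,.25,0)
z=np.load('first.npz');W=cloud('top',z['da'])
P=W[(W[...,2]>.045)&(W[...,2]<.07)&(abs(W[...,0]-.55)<.12)&(abs(W[...,1]-.41)<.14)]
r=cv2.minAreaRect(P[:,:2].astype(np.float32));print(r)
"
```

```text
[ 0.78204813 -0.0794398  -0.3928472 ] 59.05679404735565 0.2592575443643734 [-8.22246933e-01  2.06763880e-01  1.85553118e+00  1.11681767e-05
  1.07998127e+00 -1.09531577e-01]
t 6.25 pos [ 0.4032 -0.3701  0.188 ] yaw 49.16 tilt [ 1.e-04 -7.e-04 -1.e+00] gap 22.1 q6 -0.11
delta [ 0.6126 -0.3619 -0.0617] az 49.16
((0.547136127948761, 0.40494945645332336), (0.18141740560531616, 0.12041464447975159), 75.3984146118164)
```

Request:
play_rows(
  deltas=[
    [[0.05, -0.03, -0.005, 0, 0, -10, 0.015], [0.1, -0.06, -0.01, 0, 0, -20, 0.015], [0.15, -0.09, -0.0135, 0, 0, -30, 0.015], [0.2, -0.12, -0.0135, 0, 0, -40, 0.015], [0.25, -0.15, -0.0135, 0, 0, -50, 0.015]],
  ],
)

```text
time: 6.88
ee_pos: [0.4541, -0.0816, 0.2015]
eef_rot: [0.646, 0.763, 0.001, 0.001]
wrist_force: [0.9, -0.2, -1.3]
finger_gap: 0.259
finger_force: 59.1
```

```bash
python3 -c "
from h import *
to(.5364,.3643,.2,165.4)"
```

```text
t 6.88 pos [ 0.4541 -0.0816  0.2015] yaw 99.47 tilt [-0.0012  0.0028 -1.    ] gap 22.2 q6 -0.44
delta [0.4263 0.1545 0.0014] az -65.93
```

Request:
play_rows(
  deltas=[
    [[0.055, 0.02, 0, 0, 0, -10, 0.015], [0.11, 0.04, 0, 0, 0, -20, 0.015], [0.165, 0.06, 0, 0, 0, -30, 0.015], [0.22, 0.08, 0, 0, 0, -40, 0.015], [0.275, 0.1, 0, 0, 0, -50, 0.015]],
  ],
)

```text
time: 7.5
ee_pos: [0.509, 0.2063, 0.2015]
eef_rot: [0.263, 0.965, 0.001, 0.001]
wrist_force: [1.4, -0.9, -1.3]
finger_gap: 0.258
finger_force: 59.1
```

```bash
python3 -c "
from h import *
to(.5364,.3643,.2,165.4)"
```

```text
t 7.5 pos [0.509  0.2063 0.2015] yaw 149.52 tilt [-0.0018  0.0016 -1.    ] gap 22.0 q6 -0.73
delta [0.0565 0.1501 0.0016] az -15.88
```

Request:
play_rows(
  deltas=[
    [[0.02, 0.05, 0, 0, 0, -8, 0.015], [0.04, 0.1, 0, 0, 0, -16, 0.015], [0.056, 0.15, 0, 0, 0, -16, 0.015], [0.056, 0.15, 0, 0, 0, -16, 0.015]],
  ],
)

```text
time: 8.0
ee_pos: [0.5377, 0.3656, 0.2011]
eef_rot: [0.127, 0.992, 0.001, 0.001]
wrist_force: [-0.6, -1.0, -1.0]
finger_gap: 0.259
finger_force: 59.2
```

```bash
python3 -c "
from h import *
to(.5364,.3643,.015,165.4)
a,d=optics.read_camera('wrist');cv2.imwrite('pics/b1.png',a)
W=cloud('wrist',d);P=W[(W[...,2]>.05)&(W[...,2]<.068)&(abs(W[...,0]-.55)<.13)&(abs(W[...,1]-.41)<.14)]
r=cv2.minAreaRect(P[:,:2].astype(np.float32));print(r)
"
```

```text
t 8.0 pos [0.5377 0.3656 0.2011] yaw 165.39 tilt [-0.0016  0.0028 -1.    ] gap 22.1 q6 -0.79
delta [ 0.0012 -0.0021  0.1861] az -0.01
((0.5452972054481506, 0.4024788737297058), (0.18027865886688232, 0.11909365653991699), 75.31405639648438)
```

View pics/b1.png

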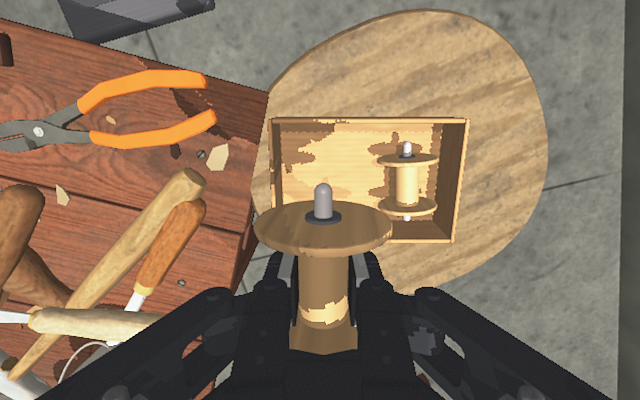

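The box view shows the old empty at the right (+x) end (408,180), with the left end free.

Request:
play_rows(
  deltas=[
    [[0.002, -0.0044, 0.05, 0, 0, 0, 0.015], [0.002, -0.0044, 0.1, 0, 0, 0, 0.015], [0.002, -0.0044, 0.15, 0, 0, 0, 0.015], [0.002, -0.0044, 0.17, 0, 0, 0, 0.015], [0.002, -0.0044, 0.178, 0, 0, 0, 0.015]],
  ],
)

```text
time: 8.68
ee_pos: [0.5341, 0.357, 0.0215]
eef_rot: [0.13, 0.992, -0.0, -0.0]
wrist_force: [0.3, 0.1, -1.1]
finger_gap: 0.253
finger_force: 59.2
```

Request:
play_rows(
  deltas=[
    [[0, 0, 0.003, 0, 0, 0, 0.015], [0, 0, 0.0045, 0, 0, 0, 0.015], [0, 0, 0.0045, 0, 0, 0, 0.015]],
  ],
)

```text
time: 9.05
ee_pos: [0.5358, 0.3588, 0.0194]
eef_rot: [0.129, 0.992, 0.001, 0.002]
wrist_force: [0.2, -1.1, 0.9]
finger_gap: 0.259
finger_force: 59.6
```

Nearly touching (force turned positive). Release.

Request:
play_rows(
  deltas=[
    [[0, 0, 0, 0, 0, 0, 0.036], [0, 0, 0, 0, 0, 0, 0.038], [0, 0, 0, 0, 0, 0, 0.038], [0, 0, -0.02, 0, 0, 0, 0.038], [0, 0, -0.06, 0, 0, 0, 0.038]],
  ],
)

```text
time: 9.68
ee_pos: [0.5318, 0.3562, 0.0759]
eef_rot: [0.129, 0.992, -0.002, -0.003]
wrist_force: [0.5, -0.0, 0.7]
finger_gap: 0.445
finger_force: 0.0
```

Request:
play_rows(
  deltas=[
    [[0, 0, -0.06, 0, 0, 0, 0.038], [0, 0, -0.12, 0, 0, 0, 0.05], [0, 0, -0.12, 0, 0, 0, 0.07]],
  ],
)

```text
time: 10.05
ee_pos: [0.5381, 0.3599, 0.2058]
eef_rot: [0.129, 0.992, 0.004, 0.006]
wrist_force: [0.3, 0.6, -0.5]
finger_gap: 0.782
finger_force: 0.0
```

```bash
python3 -c "
from h import *
to(.5615,-.2805,.2,61.4)
a,d=optics.read_camera('wrist');cv2.imwrite('pics/b2.png',a)
W=cloud('wrist',d);b=np.array([.5453,.4025]);u=np.array([.252,.968])
D=W[...,:2]-b;x=D@u;y=D@np.array([-.968,.252])
m=(abs(x)<.084)&(abs(y)<.054)&(W[...,2]>.025)&(W[...,2]<.1)&(x<.012)
print(m.sum(),np.percentile(np.c_[x[m],y[m],W[...,2][m]],[1,50,99],axis=0).round(3))
"
```

```text
t 10.05 pos [0.5381 0.3599 0.2058] yaw 165.16 tilt [-0.0101  0.0093 -0.9999] gap 66.8 q6 -0.79
delta [-0.1865 -0.6131  0.002 ] az 103.76
2879 [[-0.08  -0.054  0.026]
 [-0.046 -0.016  0.041]
 [ 0.009  0.039  0.06 ]]
```

View pics/b2.png

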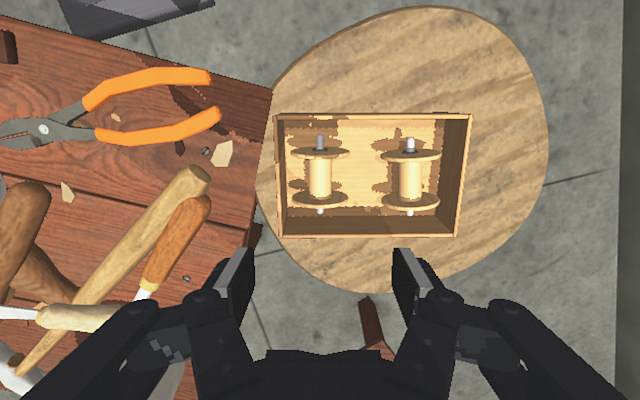

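Both empties lie flat in the box, the placed one at (320,175). Now back toward the rack; first I check the carton's clearance from the wrist camera.

```bash
python3 -c "
from h import *
z=np.load('first.npz');W=cloud('top',z['da'])
P=W[(W[...,2]>.15)&(W[...,2]<.18)&(abs(W[...,0]-.68)<.1)&(abs(W[...,1]+.2)<.12)]
print(len(P),cv2.minAreaRect(P[:,:2].astype(np.float32)),cv2.boxPoints(cv2.minAreaRect(P[:,:2].astype(np.float32))))
print(np.array([.5615,-.2805])+.074*np.array([np.cos(1.0716),np.sin(1.0716)]))
"
```

```text
100 ((0.6712705492973328, -0.19901663064956665), (0.05008171126246452, 0.024893758818507195), 78.00520324707031) [[ 0.6538913  -0.220924  ]
 [ 0.6782416  -0.22609751]
 [ 0.6886498  -0.17710926]
 [ 0.6642995  -0.17193575]]
[ 0.59692529 -0.2155304 ]
```

Request:
play_rows(
  deltas=[
    [[-0.017, -0.057, -0.005, 0, 0, 10, 0.07], [-0.034, -0.114, -0.01, 0, 0, 20, 0.07], [-0.051, -0.171, -0.015, 0, 0, 30, 0.07], [-0.068, -0.228, -0.02, 0, 0, 40, 0.07], [-0.085, -0.285, -0.02, 0, 0, 50, 0.07]],
  ],
)

```text
time: 10.72
ee_pos: [0.5417, 0.0586, 0.216]
eef_rot: [0.538, 0.843, -0.001, -0.001]
wrist_force: [1.2, 0.1, -0.1]
finger_gap: 0.821
finger_force: 0.0
```

```bash
python3 -c "
from h import *
to(.5615,-.2805,.22,61.4)"
```

```text
t 10.72 pos [0.5417 0.0586 0.216 ] yaw 114.85 tilt [ 9.0e-04 -3.1e-03 -1.0e+00] gap 70.1 q6 -0.41
delta [-0.316  -0.1245 -0.0039] az 53.45
```

Request:
play_rows(
  deltas=[
    [[-0.057, -0.022, -0.003, 0, 0, 10, 0.07], [-0.114, -0.045, -0.006, 0, 0, 20, 0.07], [-0.171, -0.068, -0.006, 0, 0, 30, 0.07], [-0.228, -0.09, -0.006, 0, 0, 40, 0.07], [-0.28, -0.11, -0.006, 0, 0, 50, 0.07]],
  ],
)

```text
time: 11.35
ee_pos: [0.5609, -0.2411, 0.2212]
eef_rot: [0.844, 0.536, -0.001, -0.002]
wrist_force: [0.2, 0.2, 0.3]
finger_gap: 0.817
finger_force: 0.0
```

```bash
python3 -c "
from h import *
to(.5615,-.2805,.16,61.4)"
```

```text
t 11.35 pos [ 0.5609 -0.2411  0.2212] yaw 64.79 tilt [-1.0e-04 -4.5e-03 -1.0e+00] gap 69.7 q6 -0.04
delta [-0.0354  0.0176  0.0611] az 3.39
```

Request:
play_rows(
  deltas=[
    [[-0.035, 0.0176, 0.02, 0, 0, 3.4, 0.066], [-0.035, 0.0176, 0.06, 0, 0, 3.4, 0.066], [-0.035, 0.0176, 0.06, 0, 0, 3.4, 0.066], [-0.035, 0.0176, 0.06, 0, 0, 3.4, 0.066]],
  ],
)

```text
time: 11.85
ee_pos: [0.5637, -0.2781, 0.163]
eef_rot: [0.858, 0.514, -0.0, -0.001]
wrist_force: [-0.1, 0.2, -0.1]
finger_gap: 0.772
finger_force: 0.0
```

```bash
python3 -c "
from h import *
to(.5615,-.2805,.062,61.4)"
```

```text
t 11.85 pos [ 0.5637 -0.2781  0.163 ] yaw 61.8 tilt [ 0.     -0.0016 -1.    ] gap 66.0 q6 -0.04
delta [-0.0032 -0.0006  0.101 ] az 0.4
```

Request:
play_rows(
  deltas=[
    [[-0.003, -0.0006, 0.03, 0, 0, 0.4, 0.066], [-0.003, -0.0006, 0.06, 0, 0, 0.4, 0.066], [-0.003, -0.0006, 0.09, 0, 0, 0.4, 0.066], [-0.003, -0.0006, 0.1, 0, 0, 0.4, 0.066], [-0.003, -0.0006, 0.1, 0, 0, 0.4, 0.066]],
  ],
)

```text
time: 12.48
ee_pos: [0.5627, -0.2808, 0.0641]
eef_rot: [0.86, 0.511, 0.0, 0.0]
wrist_force: [-0.5, -0.9, 0.0]
finger_gap: 0.77
finger_force: 0.0
```

```bash
python3 -c "
from h import *
to(.5615,-.2805,.062,61.4);print(arm.state()['wrist_force'])
a,d=optics.read_camera('wrist');cv2.imwrite('pics/r1.png',a)"
```

```text
t 12.47 pos [ 0.5627 -0.2808  0.0641] yaw 61.41 tilt [-1.e-04  6.e-04 -1.e+00] gap 65.8 q6 -0.03
delta [-0.0003 -0.0012  0.0021] az 0.01
[-0.49572885 -0.93807416  0.04860861]
```

View pics/r1.png

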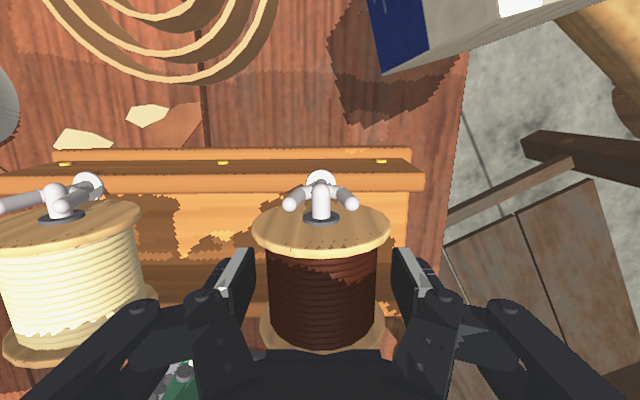

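Fingers straddle the brown thread between the flanges (reel centred at column 321), clear of the cream reel. Closing.

Request:
play_rows(
  deltas=[
    [[0, -0.001, 0.002, 0, 0, 0, 0.066], [0, -0.001, 0.002, 0, 0, 0, 0.04], [0, -0.001, 0.002, 0, 0, 0, 0.04], [0, -0.001, 0.002, 0, 0, 0, 0.04]],
  ],
)

```text
time: 13.02
ee_pos: [0.5621, -0.281, 0.0627]
eef_rot: [0.86, 0.51, 0.001, 0.001]
wrist_force: [-1.3, 1.2, 5.6]
finger_gap: 0.565
finger_force: 61.2
```

Request:
play_rows(
  deltas=[
    [[0, 0, -0.012, 0, 0, 0, 0.04], [0, 0, -0.03, 0, 0, 0, 0.04], [0, 0, -0.06, 0, 0, 0, 0.04], [0, 0, -0.12, 0, 0, 0, 0.04], [0, 0, -0.12, 0, 0, 0, 0.04]],
  ],
)

```text
time: 13.65
ee_pos: [0.5657, -0.2832, 0.1891]
eef_rot: [0.86, 0.51, 0.003, 0.006]
wrist_force: [0.6, -0.1, -1.4]
finger_gap: 0.57
finger_force: 62.7
```

```bash
python3 -c "
from h import *
to(.4036,-.3706,.19,48.95);print(arm.state()['wrist_force'],arm.state()['finger_force'])"
```

```text
t 13.65 pos [ 0.5657 -0.2832  0.1891] yaw 61.37 tilt [-5.000e-04  1.430e-02 -9.999e-01] gap 48.7 q6 -0.03
delta [-0.1544 -0.1004 -0.0023] az 12.42
[ 0.55889493 -0.07399464 -1.36295662] 62.691593170166016
```

Request:
play_rows(
  deltas=[
    [[-0.05, -0.033, 0, 0, 0, 5, 0.04], [-0.1, -0.066, 0, 0, 0, 10, 0.04], [-0.154, -0.1, 0, 0, 0, 12.4, 0.04], [-0.154, -0.1, 0.03, 0, 0, 12.4, 0.04], [-0.154, -0.1, 0.06, 0, 0, 12.4, 0.04]],
  ],
)

```text
time: 14.28
ee_pos: [0.3985, -0.3684, 0.1209]
eef_rot: [0.911, 0.413, 0.0, 0.0]
wrist_force: [0.3, 0.1, -2.5]
finger_gap: 0.569
finger_force: 62.8
```

Request:
play_rows(
  deltas=[
    [[0, 0, 0, 0, 0, 0, 0.04], [0, 0, 0, 0, 0, 0, 0.04], [0, 0, 0, 0, 0, 0, 0.04]],
  ],
)

```text
time: 14.65
ee_pos: [0.4008, -0.3686, 0.1228]
eef_rot: [0.91, 0.415, 0.0, 0.001]
wrist_force: [-0.5, 0.3, -2.7]
finger_gap: 0.566
finger_force: 62.6
```

```bash
python3 - <<'E'
from h import *
from fit import loc
q=np.array([.4156,-.3805,np.radians(-41.0)])
u=np.array([np.cos(q[2]),np.sin(q[2])]);m=q[:2]-.0155*u
to(m[0],m[1],.08,48.95)
a,d=optics.read_camera("wrist");W2=cloud("wrist",d);np.savez("w2.npz",a=a,d=d,W=W2)
cv2.imwrite("pics/m1.png",a)
L=loc(W2[(d>0)].reshape(-1,3),q)
lip=L[(abs(L[:,1]-.0325)<.006)&(L[:,2]>.0915)&(L[:,2]<.098)&(abs(L[:,0])<.06)];print("lip+",len(lip),np.percentile(lip,[2,50,98],axis=0).round(4).tolist())
pr=L[(abs(L[:,1]-.0325)<.006)&(L[:,2]>.083)&(L[:,2]<.09)&(L[:,0]<-.018)&(L[:,0]>-.05)]
if len(pr):print("prong",np.percentile(pr,[2,50,98],axis=0).round(4).tolist())
sp=L[(L[:,1]>.029)&(L[:,1]<.05)&(L[:,2]>.11)&(abs(L[:,0]+.0155)<.02)];print("spindle",len(sp),np.percentile(sp,[2,50,98],axis=0).round(4).tolist())
fl=L[(L[:,1]>.015)&(L[:,1]<.03)&(L[:,2]>.1)&(abs(L[:,0]+.0155)<.04)];print("flange",len(fl),np.percentile(fl,[1,50,99],axis=0).round(4).tolist())
E
```

```text
t 14.65 pos [ 0.4008 -0.3686  0.1228] yaw 49.0 tilt [-3.0e-04  2.9e-03 -1.0e+00] gap 48.4 q6 -0.11
delta [0.0007 0.0033 0.0428] az 0.05
lip+ 750 [[-0.0062, 0.0306, 0.092], [0.0162, 0.0331, 0.0935], [0.0384, 0.0354, 0.0947]]
prong [[-0.0349, 0.0302, 0.0832], [-0.0292, 0.0329, 0.0858], [-0.0234, 0.0353, 0.0874]]
spindle 581 [[-0.023, 0.0293, 0.1392], [-0.0192, 0.0358, 0.1423], [-0.0155, 0.0418, 0.144]]
flange 16610 [[-0.0471, 0.0152, 0.1188], [-0.0192, 0.018, 0.193], [0.0088, 0.0277, 0.2183]]
```

View pics/m1.png

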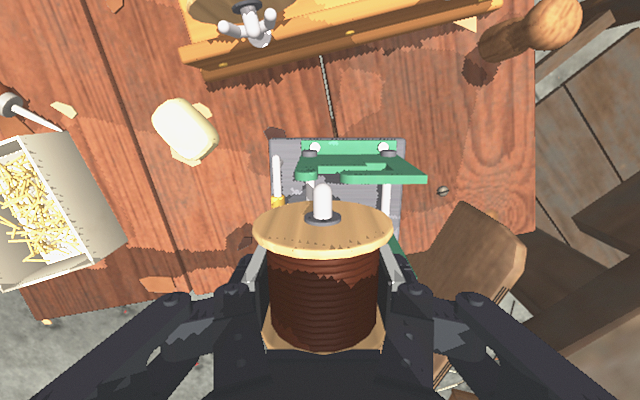

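The reel hangs square over the mouth, with the far spindle end at (322,200). It's about 3.5 mm too far forward, so I'll correct and remeasure numerically (picture budget used up).

Request:
play_rows(
  deltas=[
    [[0, 0.0035, 0, 0, 0, 0, 0.04], [0, 0.0035, 0, 0, 0, 0, 0.04], [0, 0.0035, 0, 0, 0, 0, 0.04], [0, 0.0035, 0, 0, 0, 0, 0.04]],
  ],
)

```text
time: 15.2
ee_pos: [0.4023, -0.37, 0.1212]
eef_rot: [0.91, 0.414, -0.0, -0.0]
wrist_force: [-0.7, 0.2, -2.5]
finger_gap: 0.57
finger_force: 62.6
```

```bash
cat > m.py <<'E'
from h import *
from fit import loc
q=np.array([.4156,-.3805,np.radians(-41.0)])
u=np.array([np.cos(q[2]),np.sin(q[2])]);m=q[:2]-.0155*u
to(m[0],m[1],.057,48.95);s=arm.state();print(s["wrist_force"],s["finger_force"])
a,d=optics.read_camera("wrist");W2=cloud("wrist",d)
L=loc(W2[(d>0)].reshape(-1,3),q)
T=(loc(np.array([s["ee_pos"]]),q)[0]);print("tcp local",T.round(4))
pr=L[(abs(L[:,1]-.0325)<.006)&(L[:,2]>.083)&(L[:,2]<.09)&(L[:,0]<-.018)&(L[:,0]>-.05)]
if len(pr):print("prong",np.percentile(pr,[2,50,98],axis=0).round(4).tolist())
sp=L[(L[:,1]>.0365)&(L[:,1]<.05)&(abs(L[:,2]-T[2]-.0175)<.009)&(abs(L[:,0]-T[0])<.012)];print("spindle",len(sp),np.percentile(sp,[2,50,98],axis=0).round(4).tolist())
E
python3 m.py
```

```text
t 15.2 pos [ 0.4023 -0.37    0.1212] yaw 48.97 tilt [ 0.e+00 -2.e-04 -1.e+00] gap 48.7 q6 -0.11
delta [0.0008 0.0014 0.0642] az 0.02
[-0.70010523  0.2061824  -2.49905932] 62.63712286949158
tcp local [-0.0169 -0.0008  0.1212]
prong [[-0.0349, 0.0303, 0.0831], [-0.0289, 0.033, 0.0856], [-0.0232, 0.0353, 0.0876]]
spindle 249 [[-0.0208, 0.0366, 0.1374], [-0.0171, 0.0393, 0.1405], [-0.0133, 0.0419, 0.1424]]
```

Request:
play_rows(
  deltas=[
    [[0, 0.0016, 0.01, 0, 0, 0, 0.04], [0, 0.0016, 0.02, 0, 0, 0, 0.04], [0, 0.0016, 0.033, 0, 0, 0, 0.04], [0, 0.0016, 0.033, 0, 0, 0, 0.04], [0, 0.0016, 0.033, 0, 0, 0, 0.04]],
  ],
)

```text
time: 15.88
ee_pos: [0.4035, -0.3711, 0.088]
eef_rot: [0.91, 0.414, -0.0, -0.0]
wrist_force: [-0.8, 0.2, -2.3]
finger_gap: 0.566
finger_force: 62.6
```

```bash
python3 m.py
```

```text
t 15.88 pos [ 0.4035 -0.3711  0.088 ] yaw 48.97 tilt [ 0.e+00 -4.e-04 -1.e+00] gap 48.3 q6 -0.11
delta [ 0.0008 -0.0002  0.031 ] az 0.02
[-0.81444399  0.16749541 -2.27349432] 62.6369833946228
tcp local [-0.0153 -0.0008  0.088 ]
prong [[-0.0346, 0.0303, 0.0831], [-0.0285, 0.0331, 0.0861], [-0.0229, 0.0354, 0.0879]]
spindle 246 [[-0.0188, 0.0366, 0.1046], [-0.015, 0.0392, 0.1078], [-0.0117, 0.0418, 0.1094]]
```

Request:
play_rows(
  deltas=[
    [[0, 0, 0.008, 0, 0, 0, 0.04], [0, 0, 0.016, 0, 0, 0, 0.04], [0, 0, 0.025, 0, 0, 0, 0.04], [0, 0, 0.032, 0, 0, 0, 0.04], [0, 0, 0.0322, 0, 0, 0, 0.04]],
  ],
)

```text
time: 16.55
ee_pos: [0.403, -0.3705, 0.055]
eef_rot: [0.91, 0.414, -0.0, -0.001]
wrist_force: [-0.4, -0.7, -2.0]
finger_gap: 0.566
finger_force: 62.6
```

```bash
python3 m.py
```

```text
t 16.55 pos [ 0.403  -0.3705  0.055 ] yaw 48.96 tilt [ 2.0e-04 -2.1e-03 -1.0e+00] gap 48.4 q6 -0.11
delta [ 0.0007  0.0006 -0.002 ] az 0.01
[-0.36072518 -0.72125453 -2.00129062] 62.63691544532776
tcp local [-0.0161 -0.0007  0.055 ]
prong [[-0.0346, 0.0302, 0.0832], [-0.0284, 0.0332, 0.086], [-0.0226, 0.0355, 0.0879]]
spindle 245 [[-0.0194, 0.0366, 0.0717], [-0.0157, 0.0393, 0.0749], [-0.0123, 0.0418, 0.0766]]
```

Down in the throat, free. Back under the lips.

Request:
play_rows(
  deltas=[
    [[0, 0.009, 0, 0, 0, 0, 0.04], [0, 0.018, 0, 0, 0, 0, 0.04], [0, 0.027, 0, 0, 0, 0, 0.04], [0, 0.0325, 0, 0, 0, 0, 0.04], [0, 0.0325, 0, 0, 0, 0, 0.04]],
  ],
)

```text
time: 17.23
ee_pos: [0.4286, -0.3929, 0.0562]
eef_rot: [0.91, 0.414, 0.0, 0.0]
wrist_force: [-1.3, -0.6, -2.1]
finger_gap: 0.568
finger_force: 62.6
```

```bash
python3 m.py
```

```text
t 17.23 pos [ 0.4286 -0.3929  0.0562] yaw 48.97 tilt [-0.e+00  5.e-04 -1.e+00] gap 48.5 q6 -0.1
delta [ 0.0008 -0.0334 -0.0009] az 0.02
[-1.28925946 -0.55517628 -2.09306459] 62.637104988098145
tcp local [ 0.0179 -0.0009  0.0562]
prong [[-0.035, 0.0304, 0.0831], [-0.0286, 0.0333, 0.0855], [-0.0237, 0.0355, 0.0873]]
spindle 247 [[0.0134, 0.0366, 0.0722], [0.0172, 0.0392, 0.0751], [0.0205, 0.0418, 0.0771]]
```

Request:
play_rows(
  deltas=[
    [[0, 0, 0.004, 0, 0, 0, 0.04], [0, 0, 0.008, 0, 0, 0, 0.04], [0, 0, 0.012, 0, 0, 0, 0.04], [0, 0, 0.0135, 0, 0, 0, 0.04], [0, 0, 0.0135, 0, 0, 0, 0.04]],
  ],
)

```text
time: 17.9
ee_pos: [0.4279, -0.3923, 0.043]
eef_rot: [0.91, 0.414, -0.0, -0.0]
wrist_force: [-2.0, 2.2, 3.4]
finger_gap: 0.567
finger_force: 63.5
```

```bash
python3 m.py
```

```text
t 17.9 pos [ 0.4279 -0.3923  0.043 ] yaw 48.97 tilt [ 0.    -0.001 -1.   ] gap 48.4 q6 -0.1
delta [ 0.0008 -0.0325 -0.0139] az 0.02
[-2.03934031  2.23382052  3.43642491] 63.51415157318115
tcp local [ 0.017  -0.0008  0.043 ]
prong [[-0.0343, 0.0304, 0.0832], [-0.0279, 0.0333, 0.0857], [-0.0229, 0.0356, 0.0875]]
spindle 248 [[0.0132, 0.0366, 0.0591], [0.0169, 0.0392, 0.0622], [0.0202, 0.0419, 0.064]]
```

Seated (spindle centre x 16.9, z 60 mm, light contact). Release and rise.

Request:
play_rows(
  deltas=[
    [[0, 0, 0, 0, 0, 0, 0.062], [0, 0, 0, 0, 0, 0, 0.064], [0, 0, 0, 0, 0, 0, 0.064], [0, 0, -0.01, 0, 0, 0, 0.064], [0, 0, -0.03, 0, 0, 0, 0.064]],
  ],
)

```text
time: 18.58
ee_pos: [0.4276, -0.392, 0.0728]
eef_rot: [0.91, 0.414, -0.0, -0.001]
wrist_force: [0.8, -0.7, -0.3]
finger_gap: 0.749
finger_force: 0.0
```

Request:
play_rows(
  deltas=[
    [[0, 0, -0.03, 0, 0, 0, 0.064], [0, 0, -0.08, 0, 0, 0, 0.064], [-0.03, 0, -0.14, 0, 0, 0, 0.064], [-0.05, 0, -0.17, 0, 0, 0, 0.064], [-0.05, 0, -0.17, 0, 0, 0, 0.064]],
  ],
)

```text
time: 19.2
ee_pos: [0.3964, -0.4336, 0.2488]
eef_rot: [0.91, 0.414, 0.001, 0.005]
wrist_force: [0.6, 0.3, -0.8]
finger_gap: 0.748
finger_force: 0.0
```

```bash
python3 - <<'E'
from h import *
from fit import loc
q=np.array([.4156,-.3805,np.radians(-41.0)])
s=arm.state();print(s["ee_pos"],s["finger_force"],s["wrist_force"])
a,d=optics.read_camera("wrist");W=cloud("wrist",d);L=loc(W[d>0].reshape(-1,3),q)
T=L[(abs(L[:,1])<.018)&(abs(L[:,0]-.017)<.022)&(L[:,2]>.068)&(L[:,2]<.1)]
A=np.c_[2*T[:,0],2*T[:,2],np.ones(len(T))];o=np.linalg.lstsq(A,T[:,0]**2+T[:,2]**2,rcond=None)[0]
print("thread x,z,r",len(T),o[:2],np.sqrt(o[2]+o[0]**2+o[1]**2))
for sg in(1,-1):
    sp=L[(L[:,1]*sg>.0365)&(L[:,1]*sg<.05)&(abs(L[:,2]-.06)<.007)&(abs(L[:,0]-.017)<.012)]
    if len(sp):print("spindle",sg,len(sp),np.percentile(sp,[2,50,98],axis=0).round(4).tolist())
fl=L[(L[:,2]>.087)&(L[:,2]<.0912)&(abs(L[:,1])<.0295)&(abs(L[:,0]-.017)<.01)];print("flange y",fl[:,1].min(),fl[:,1].max())
for r in nets.cut_out("wrist","reel_cream")[:1]:
    P=W[r["mask"]&(d>0)];print("cream",np.median(P,0).round(3),r["score"])
E
```

```text
[ 0.39640404 -0.43362093  0.24880612] 0.0 [ 0.56241265  0.26138199 -0.78770682]
thread x,z,r 1529 [0.01403733 0.05771217] 0.023447415178629735
spindle 1 34 [[0.01, 0.0386, 0.0575], [0.0135, 0.0405, 0.0595], [0.017, 0.0425, 0.0617]]
spindle -1 5 [[0.0125, -0.0397, 0.0587], [0.0145, -0.0396, 0.0592], [0.0165, -0.0394, 0.0605]]
flange y -0.029099796624812213 0.02521971890562956
```

Request:
play_rows(
  deltas=[
    [[0, 0, 0, 0, 0, 0, 0.064], [0, 0, 0, 0, 0, 0, 0.064], [0, 0, 0, 0, 0, 0, 0.064], [0, 0, 0, 0, 0, 0, 0.064]],
  ],
)

```text
time: 19.8
ee_pos: [0.3953, -0.4299, 0.242]
eef_rot: [0.91, 0.415, -0.0, -0.0]
wrist_force: [-0.3, -0.5, -0.3]
finger_gap: 0.751
finger_force: 0.0
```

```bash
python3 - <<'E'
from h import *
from fit import loc
q=np.array([.4156,-.3805,np.radians(-41.0)])
a,d=optics.read_camera("wrist");W=cloud("wrist",d);L=loc(W[d>0].reshape(-1,3),q)
T=L[(abs(L[:,1])<.016)&(abs(L[:,0]-.017)<.018)&(L[:,2]>.07)&(L[:,2]<.1)]
A=np.c_[2*T[:,0],2*T[:,2],np.ones(len(T))];o=np.linalg.lstsq(A,T[:,0]**2+T[:,2]**2,rcond=None)[0]
print("thread x,z,r",len(T),o[:2],np.sqrt(o[2]+o[0]**2+o[1]**2))
for sg in(1,-1):
    c=L[(abs(L[:,1]*sg-.0325)<.006)&(L[:,2]>.0915)&(L[:,2]<.098)&(abs(L[:,0])<.06)];print("lip",np.percentile(c,[2,50,98],axis=0).round(4).tolist())
    sp=L[(L[:,1]*sg>.037)&(L[:,1]*sg<.05)&(abs(L[:,2]-.06)<.007)&(abs(L[:,0]-.017)<.012)]
    if len(sp):print("spindle",sg,len(sp),np.percentile(sp,[2,50,98],axis=0).round(4).tolist())
a,d=optics.read_camera("top");W=cloud("top",d)
z=np.load("first.npz");W0=cloud("top",z["da"])
for r in nets.cut_out("top","reel_cream")[:2]: print("cream",r["score"],np.median(W[r["mask"]&(d>0)],0))
for n,c in(("tin_wax",(.408,-.107)),("beeswax",(.355,-.257)),("cream",(.463,-.226)),("peg",(.578,-.362)),("box",(.545,.4)),("carton",(.67,-.2))):
    m=(np.hypot(W0[...,0]-c[0],W0[...,1]-c[1])<.05)&(d>0)&(z["da"]>0);print(n,m.sum(),(abs(d-z["da"])[m]>.012).sum())
print(arm.state()["time"])
E
```

```text
thread x,z,r 1280 [0.01699389 0.06151173] 0.022782891765413333
lip [[-0.0066, 0.0303, 0.0921], [0.0165, 0.0324, 0.0939], [0.0386, 0.0345, 0.0953]]
spindle 1 31 [[0.0134, 0.0375, 0.0604], [0.0164, 0.0385, 0.0628], [0.0203, 0.0412, 0.0641]]
lip [[-0.0063, -0.0345, 0.0917], [0.0164, -0.0323, 0.0939], [0.0389, -0.0299, 0.0953]]
spindle -1 3 [[0.0163, -0.0417, 0.062], [0.0173, -0.0417, 0.0622], [0.0183, -0.0416, 0.0623]]
cream 0.63 [0.53761604 0.35596357 0.04508635]
cream 0.6 [ 0.46137553 -0.22390524  0.099447  ]
tin_wax 792 0
beeswax 813 0
cream 828 0
peg 551 2
box 859 187
carton 945 0
19.95
```

Once settled, the reel reads x 17.0 mm with its spindle top at 64 mm, so it is seated at the 60 mm target. Nothing else has moved, so I'm handing in.

```bash
python3 -c "
from rig import arm
print(arm.sign_off())"
```

```text
the job is handed in; nothing more can be done
None
```

Handed in after about 20 s of the 69 s allowed: the empty reel is in the box beside the other, the brown reel measures seated (x 17.0 mm, about 60 mm high), and the cream reel, wax tin, beeswax, peg and carton show no shift in the top camera (the polish tin was not checked); the hand-in returned no verdict.

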